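Pack the tall cord spool into the lidded box

TASK

Slide the tall spool of cord straight up off its post, leaving the stand and the low spool as they are, and set the tall spool down gently, standing on its end, inside the open lidded box. Then close the lid fully; the side clips can stay undone. Do not disturb the jar, the bowl or the ladle.

Things in the scene. Friction and masses are not known exactly. Their poses are not given: they have to be found in the camera images.
- tall_spool: The spool to pack: brown cord wound on a card tube, a plain cylinder 58 mm in diameter and 62 mm tall with a 26 mm hole right through along its axis; about 0.14 kg. Stands on the stand's base with a post through its hole. Origin at the centre of its underside, z along its axis (up).
- low_spool: The other spool, to be left where it is: same brown cord and same 26 mm hole, 66 mm in diameter but only 30 mm tall, on the stand's other post. Origin at the centre of its underside, z up. Which of the two posts holds which spool varies.
- stand: Loose wooden spool stand, about 0.8 kg: a flat dark base 85 mm (its x) by 200 mm (its y), 18 mm thick, with two upright round pale posts 21 mm in diameter at x = 0, y = +55 mm and y = -55 mm. The post tops are 98 mm above the table, 80 mm above the base. Origin at the centre of the base's underside, z up.
- post_left (a point): Centre of the top of the stand's post at its y = +55 mm, 98 mm above the table.
- post_right (a point): Centre of the top of the stand's post at its y = -55 mm, 98 mm above the table.
- box: Red plastic open-topped box, fixed to the table: 170 mm (x) by 170 mm (y) outside, 100 mm high, walls and floor 4 mm thick (inner floor 4 mm above the table). Origin at the centre of its underside, z up; its +x side carries the lid's hinge, its -x side is the front. White clips hang open on its two y sides and do nothing.
- lid (a joint): Angle of the box's lid in rad: 0 = shut flat on the rim, 1.57 = standing upright on the hinge, up to 1.9; it starts open at about 1.45 to 1.75. The lid is a 170 x 170 mm plate 8 mm thick, 0.15 kg, on a stiff hinge that stays wherever it is left (about 2 N at its free edge moves it).
- lid_hinge (a point): Middle of the lid's hinge line, on the box's +x rim at 100 mm height. Hinge axis along the box's y. The point turns with the lid: its -x points along the lid to the free edge, its z is the lid's outer (upper) face normal.
- lid_edge (a point): Middle of the lid's free edge, on its outer face (the top face when shut), 170 mm from the hinge. When open it stands up to 270 mm above the table.
- jar: Bystander: closed glass jar with a metal cap, 72 mm in diameter, 110 mm tall, beyond the box and stand. Origin at the centre of its underside.
- bowl: Bystander: white ceramic bowl, 110 mm across, 50 mm tall. Origin at the centre of its underside.
- ladle: Bystander: steel ladle lying on the table, about 320 mm long, 35 mm high. Origin on the table about mid-length; its x points along the handle away from the cup.

How it is judged:
On the way, in this order (a step that is already met when the one before it is completed fails the run):
1. the tall spool has been slid up clear of both posts, with the stand upright and the lid still open (z of tall_spool in the frame of stand above 0.1 m and angle between stand's own z axis and vertical below 0.1 rad and value of joint lid above 0.9 rad), for 0.1 s.
2. the tall spool stands on the floor of the open box, let go (x of tall_spool in the frame of box between -0.06 and 0.06 m and y of tall_spool in the frame of box between -0.06 and 0.06 m and z of tall_spool in the frame of box between -0.003 and 0.012 m and angle between tall_spool's own z axis and vertical below 0.15 rad and value of joint lid above 0.6 rad and contact force between the fingers and tall_spool below 0.2 N and linear speed of tall_spool below 0.03 m/s), for 0.1 s.
At the end, for the whole second after the job is handed in: Tall spool upright (0.15 rad), at rest on the box floor, axis 25 mm or more inside the outer faces; lid under 0.04 rad; stand upright (0.06 rad), moved under 40 mm; low spool within 6 mm of the base, moved under 50 mm; jar, bowl and ladle moved under 30 mm (x of tall_spool in the frame of box between -0.06 and 0.06 m and y of tall_spool in the frame of box between -0.06 and 0.06 m and z of tall_spool in the frame of box between -0.003 and 0.012 m and angle between tall_spool's own z axis and vertical below 0.15 rad and value of joint lid below 0.04 rad and linear speed of tall_spool below 0.03 m/s and angle between stand's own z axis and vertical below 0.06 rad and distance of stand from where it was at the start of the episode below 0.04 m and z of low_spool in the frame of stand below 0.024 m and distance of low_spool from where it was at the start of the episode below 0.05 m and distance of each of jar, bowl, ladle from where it was at the start of the episode below 0.03 m); the robot touches nothing.
It fails at once if the tall spool falls freely at over 0.9 m/s (dropped from more than about 40 mm) (linear speed of tall_spool above 0.9 m/s and contact force between the fingers and tall_spool below 0.1 N).
It fails at once if the stand is tipped by more than 0.25 rad or dragged more than 40 mm (angle between stand's own z axis and vertical above 0.25 rad or distance of stand from where it was at the start of the episode above 0.04 m).
It fails at once if the jar, the bowl or the ladle is pushed more than 30 mm (distance of any of jar, bowl, ladle from where it was at the start of the episode above 0.03 m).
It also fails if it takes over 64 s, if anything falls off the work surface, if the arm or the gripper's body presses on something with over 40 N, if the wrist force passes 120 N, or if a joint passes its speed limit or range.

ROBOT

A 6-joint arm with a two-finger parallel gripper is mounted at the origin on the work surface. World frame = base frame: x ahead of the robot, y to its left, z up, the work surface at z = 0. Lengths are in m, angles in rad, forces in N, time in s.
With the tool pointing down it reaches from about 0.2 to 0.875 m from the base axis. Payload 3.4 kg.
Tool frame: the origin (TCP) lies at the very end of the fingers, on their centre line; the grasp point (between the pads) lies 19 mm behind it; z points along the fingers, y is the line along which they close (so a half turn about z gives the same grasp; the last joint's range is limited). The gripper opens to 94 mm and grips with 3 to 60 N. Pads are 16 mm wide; open, the fingers measure 119 mm over their backs; the gripper's body (75 mm by 177 mm) begins 78 mm behind the grasp point.
Start: joints at [-1.255, 0.276, 1.505, -0, 1.361, -0.121], TCP at [0.243, -0.521, 0.205] pointing down, gripper open.
Joint ranges: [-2.89, 2.89], [-0.75, 2.08], [0.22, 2.7], [-1.18, 4.32], [0.11, 2.71], [-2.7, 2.7]. Speed limits (rad/s): [2.57, 2.57, 3.14, 3.14, 3.14, 3.14].

INTERFACE

Orientations are given as a unit quaternion [x, y, z, w].
In Python, from rig import ctrl gives the robot as it stands.
- The arm moves only by the shell command python3 -m jog 'ROWS' [FORCE]. ROWS is JSON, a list of rows, each an object of numbers: "tx", "ty", "tz": the shift along the world's x, y, z scaled (see below); "wx", "wy", "wz": the turn, a rotation vector about the world's x, y, z scaled (see below); "gripper": the closure, from 0 (fully open) to 1 (shut). A call has 1 to 12 rows; each row is the pose to reach, as a shift and turn from the pose commanded when the call began; what a row does not reach only later rows make up. The controller multiplies each number of a shift by 250 mm and each number of a turn by 60 degrees. A row lasts 1/12 s, in which the tool goes at most 41.7 mm and 7.16 degrees, less where a joint would pass 70% of its speed; a pose out of reach is approached as far as the arm can. A call with a number of a shift or a turn outside -1 to 1 is refused whole. A call with a gripper value outside its range is refused whole. The fingers move at their own pace and stop on an object; FORCE is the grip in N (left out, the last holds). Time passes only in rows, so rows that repeat a pose let the fingers close. It gives the time, the measured TCP pose, the force, the opening and the grip force at its end, in the units of the state.
- ctrl.get_obs(): the state, without advancing time (a new reading comes with each control period).
- ctrl.grab_frame(name): name is "scene" or "top" or "wrist"; returns the picture (480x640x3 uint8, blue, green, red); there is no depth.
- ctrl.camera_info(name): a dict with "fx", "fy", "cx", "cy" (pixels), "dist_coeffs" ([k1, k2, p1, p2, k3] as OpenCV has them; the pictures are not rectified), "R" (3x3) and "t" (3): a world point X has camera coordinates R X + t. Camera axes: x right, y down, z forward; pixel columns grow to the right and rows downward; lengths in m; the calibration is good to about 2 mm. A picture is of the moment at which its call begins: read the wrist's pose just before it. camera_info takes no time and is no camera call; for the wrist camera it gives the pose at the moment of the call.
- ctrl.sign_off(): hands the job in; it is judged then, once.
The state is a dict: "time": time; "q": joint angles; "qvel": joint speeds; "tau": joint torques, N m; "tool_pos": TCP position; "tcp_rot": TCP orientation; "wrist_force": force on the tool from outside, world axes, zero at the start; "wrist_torque": the same for the moment, N m; "gripper_width": opening from 0.0 (shut) to 1.0 (fully open); "gripper_force": force on a finger pad.
Only numpy, scipy, OpenCV 4.12 (cv2) and the standard library are available. Lean on these libraries where they do the work, as an engineer would, in place of code of your own. Each camera call takes 0.05 s, during which the arm holds its last target. There are 200 camera calls.

## Working session

There is one attempt and no reset: what is moved stays moved. The work goes in short steps, Python scripts to look and compute and a shell command to move; the robot and the scene stay as the last step left them, time stands still between calls to the robot, and variables do not carry over. Pictures are saved under pics/ and viewed, at most 10 in all, crops included, and the job is handed in when it is done.

```bash
mkdir -p pics; ls
python3 - <<'E'
from rig import ctrl
import cv2
for n in("scene","top"):
    cv2.imwrite(f"pics/{n}0.png",ctrl.grab_frame(n))
    c=ctrl.camera_info(n);print(n,c)
o=ctrl.get_obs();print(o["tool_pos"],o["tcp_rot"],o["time"])
E
```

```text
pics
scene {'fx': 469.4203751502183, 'fy': 469.4203751502183, 'cx': 311.11141541363173, 'cy': 238.49005308049598, 'dist_coeffs': array([-0.00833755,  0.        ,  0.        ,  0.        ,  0.        ]), 'R': array([[-0.25289479,  0.96747245, -0.00642498],
       [ 0.69459299,  0.176934  , -0.69730548],
       [-0.67348705, -0.18080767, -0.71674527]]), 't': array([ 0.13498024, -0.31847666,  1.18458412])}
top {'fx': 593.9086635389737, 'fy': 593.9086635389737, 'cx': 324.4430462699562, 'cy': 232.3773268897559, 'dist_coeffs': array([0.04186618, 0.        , 0.        , 0.        , 0.        ]), 'R': array([[ 0.02837032, -0.99959322, -0.00291844],
       [-0.98678324, -0.02754052, -0.15968832],
       [ 0.15954298,  0.00741028, -0.98716317]]), 't': array([0.01583482, 0.5758535 , 1.08026459])}
[ 0.24308521 -0.52053938  0.20473117] [ 9.76243215e-01  2.16676178e-01 -8.35051736e-05 -7.82674864e-04] 0.1
```

View pics/top0.png

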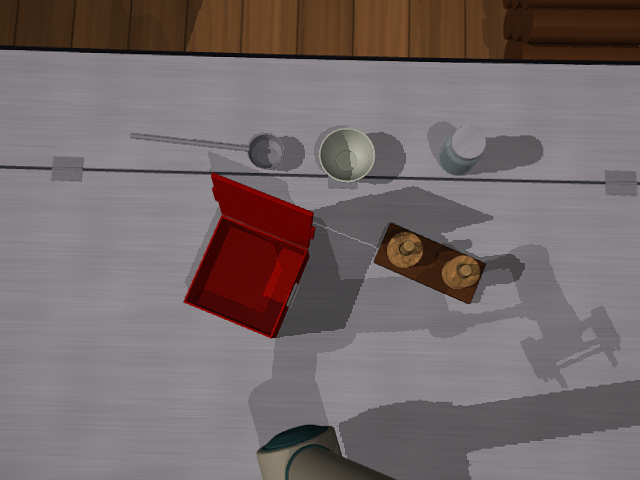

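View pics/scene0.png

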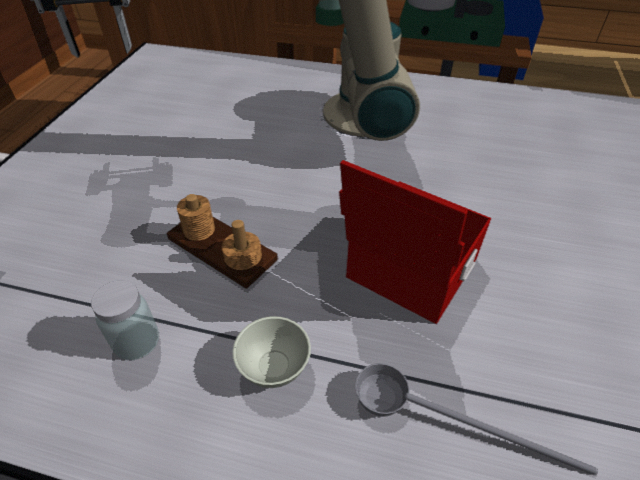

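Top view: the tall spool is at (461,272) with its post top at about (464,270). The low spool is at (404,249). The box rim has its front corners at (185,301) and (273,337), and its hinge corners near (221,213) and (308,250). The lid's free edge runs (212,174) to (313,212). The scene view confirms the tall spool is on the left there, with its post top at (193,201).

```bash
cat > h.py <<'E'
from rig import ctrl
import cv2, numpy as np
def ray(n,p):
    c=ctrl.camera_info(n);K=np.array([[c["fx"],0,c["cx"]],[0,c["fy"],c["cy"]],[0,0,1]])
    u=cv2.undistortPoints(np.array([[p]],float),K,np.array(c["dist_coeffs"]))[0,0]
    R=np.array(c["R"]);return -R.T@c["t"],R.T@np.array([*u,1])
def at(n,p,z):
    o,d=ray(n,p);return o+d*(z-o[2])/d[2]
def proj(n,X):
    c=ctrl.camera_info(n);K=np.array([[c["fx"],0,c["cx"]],[0,c["fy"],c["cy"]],[0,0,1]])
    return cv2.projectPoints(np.array(X,float).reshape(-1,3),cv2.Rodrigues(np.array(c["R"]))[0],np.array(c["t"]),K,np.array(c["dist_coeffs"]))[0][:,0]
E
python3 - <<'E'
from h import *
np.set_printoptions(precision=4,suppress=True)
print("base",np.array([at("top",p,.018) for p in [(390,223),(486,263),(470,303),(375,262)]]))
b=np.array([at("top",p,.1) for p in [(185,301),(273,337),(221,213),(308,250)]]);print("rim",b,np.linalg.norm(b[0]-b[1]),np.linalg.norm(b[0]-b[2]))
print("post",at("top",(464,270),.098),at("scene",(193,201),.098), "low",at("top",(409,246),.098),at("scene",(238,224),.098))
for z in(.26,.27):print("lid",at("top",(212,174),z),at("top",(313,212),z))
im=cv2.imread("pics/top0.png");sc=cv2.imread("pics/scene0.png")
a=cv2.resize(im[165:345,175:315],None,fx=3,fy=3);b=cv2.resize(im[215:315,365:495],None,fx=3,fy=3)
s=cv2.resize(sc[185:295,155:285],None,fx=2,fy=2)
o=np.zeros((540,810,3),np.uint8);o[:540,:420]=a[:540,:420];o[:300,420:810]=b;o[300:520,420:680]=s
cv2.imwrite("pics/crop.png",o[:,:800])
E
```

```text
base [[ 0.6018 -0.0949  0.018 ]
 [ 0.5288 -0.2797  0.018 ]
 [ 0.4515 -0.2483  0.018 ]
 [ 0.5246 -0.0668  0.018 ]]
rim [[0.4367 0.2746 0.1   ]
 [0.3783 0.1165 0.1   ]
 [0.5968 0.2201 0.1   ]
 [0.5336 0.0602 0.1   ]] 0.16859809025950304 0.16912559782034658
post [ 0.5058 -0.2193  0.098 ] [ 0.5186 -0.2124  0.098 ] low [ 0.5462 -0.1212  0.098 ] [ 0.5528 -0.1173  0.098 ]
lid [0.6277 0.2078 0.26  ] [0.5719 0.049  0.26  ]
lid [0.6251 0.2058 0.27  ] [0.57   0.0487 0.27  ]
```

View pics/crop.png

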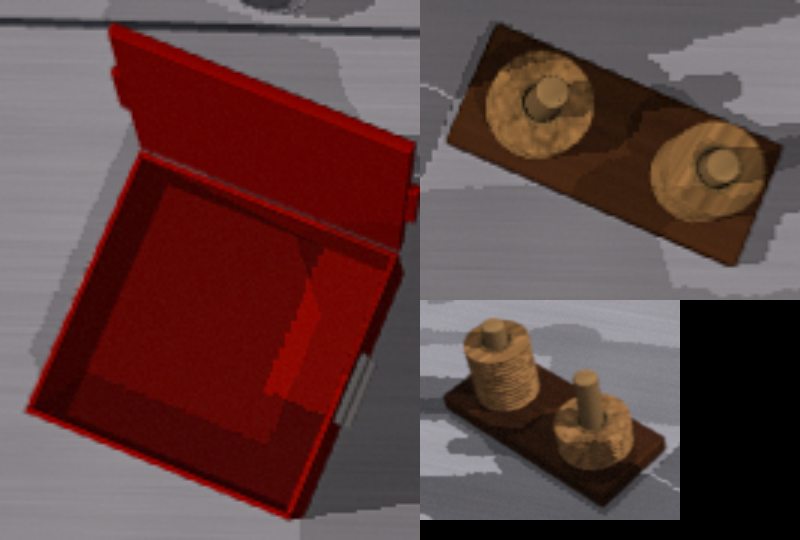

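The crop refines the post tops to (464.3,271) for the tall spool and (408,247) for the low one. In the scene view they are at about (191,198) and (238.5,223). I'll fit the stand and box poses jointly to both cameras.

Run:
```python
from h import *
from scipy.optimize import least_squares as LS
np.set_printoptions(precision=4,suppress=True)
def T(p,L): 
    c,s=np.cos(p[2]),np.sin(p[2]);L=np.array(L);return np.c_[p[0]+c*L[:,0]-s*L[:,1],p[1]+s*L[:,0]+c*L[:,1],L[:,2]]
st=[(.0425,.1,.018),(.0425,-.1,.018),(-.0425,-.1,.018),(-.0425,.1,.018),(0,-.055,.098),(0,.055,.098)]
pt=[(390.7,222.3),(485.3,264),(470,303.7),(374,262.3),(464.3,271),(408,247)]
ps=[(191,198),(238.5,223)]
f=lambda p:np.r_[(proj("top",T(p,st))-pt).ravel(),(proj("scene",T(p,st[4:]))-ps).ravel()]
r=LS(f,[.527,-.172,-.38]);print("stand",r.x,r.fun);print("tall",T(r.x,st[4:5]))
bx=[(-.085,.085,.1),(-.085,-.085,.1),(.085,.085,.1),(.085,-.085,.1)]
bp=[(184.3,301.7),(272.3,337.7),(221.7,215.2),(307.3,249)]
lt=[(212,174),(313,212)];ls=[(342,165),(489,218)]
def g(p):
    a=p[3];E=[(.085-.17*np.cos(a)+.0*np.sin(a),s,.1+.17*np.sin(a)) for s in(.085,-.085)]
    return np.r_[(proj("top",T(p,bx))-bp).ravel(),(proj("top",T(p,E))-lt).ravel(),(proj("scene",T(p,E))-ls[::-1] if 0 else proj("scene",T(p,E[::-1]))-ls).ravel()]
r=LS(g,[.486,.168,-.35,1.7]);print("box",r.x,r.fun);print(T(r.x,[(-.015,0,0),(-.085,0,.1),(.085,0,.1)]))
```

```text
stand [ 0.5263 -0.1707 -0.3846] [-1.1847 -0.0298  0.4949 -0.6768 -0.4101  0.3998 -1.4837 -0.2741  1.0673
 -0.9077  0.1928 -1.4152  0.2057 -2.6218 -0.6357 -1.6797]
tall [[ 0.5057 -0.2217  0.098 ]]
box [ 0.4863  0.1731 -0.3078  1.7842] [ -2.4651   2.4477  -0.0194  -1.4761  -5.333   -0.2905  -2.5254  -3.4893
  -6.9952  -1.0182  -4.2202  -3.4226   1.5864  -0.7266 -14.8492  -5.785 ]
[[0.472  0.1776 0.    ]
 [0.4053 0.1988 0.1   ]
 [0.5673 0.1473 0.1   ]]
```

```bash
python3 -m jog '[{"tx":0.1,"ty":0.12,"wz":-0.11,"gripper":0.08},{"tx":0.2,"ty":0.24,"wz":-0.22,"gripper":0.08},{"tx":0.3,"ty":0.36,"wz":-0.33,"gripper":0.08},{"tx":0.4,"ty":0.48,"wz":-0.44,"gripper":0.08},{"tx":0.5,"ty":0.6,"wz":-0.55,"gripper":0.08},{"tx":0.6,"ty":0.72,"wz":-0.66,"gripper":0.08},{"tx":0.7,"ty":0.84,"wz":-0.77,"gripper":0.08},{"tx":0.7,"ty":0.84,"wz":-0.77,"gripper":0.08}]' 15
```

```text
$[0]: bad value
```

```bash
python3 -m jog '[{"tx":0.1,"ty":0.12,"tz":0,"wx":0,"wy":0,"wz":-0.11,"gripper":0.08},{"tx":0.2,"ty":0.24,"tz":0,"wx":0,"wy":0,"wz":-0.22,"gripper":0.08},{"tx":0.3,"ty":0.36,"tz":0,"wx":0,"wy":0,"wz":-0.33,"gripper":0.08},{"tx":0.4,"ty":0.48,"tz":0,"wx":0,"wy":0,"wz":-0.44,"gripper":0.08},{"tx":0.5,"ty":0.6,"tz":0,"wx":0,"wy":0,"wz":-0.55,"gripper":0.08},{"tx":0.6,"ty":0.72,"tz":0,"wx":0,"wy":0,"wz":-0.66,"gripper":0.08},{"tx":0.7,"ty":0.84,"tz":0,"wx":0,"wy":0,"wz":-0.77,"gripper":0.08},{"tx":0.7,"ty":0.84,"tz":0,"wx":0,"wy":0,"wz":-0.77,"gripper":0.08}]' 15; python3 -m jog --help | head -30
```

```text
time: 0.77
tool_pos: [0.4211, -0.306, 0.2053]
tcp_rot: [0.983, -0.183, 0.001, -0.002]
wrist_force: [-0.3, 0.3, -0.7]
gripper_width: 0.92
gripper_force: 0.0invalid input: not JSON, or not a number
```

```bash
python3 -m jog '[{"tx":0.11,"ty":0.11,"tz":0,"wx":0,"wy":0,"wz":-0.01,"gripper":0.08},{"tx":0.22,"ty":0.22,"tz":0,"wx":0,"wy":0,"wz":-0.015,"gripper":0.08},{"tx":0.34,"ty":0.34,"tz":0,"wx":0,"wy":0,"wz":-0.015,"gripper":0.08},{"tx":0.34,"ty":0.34,"tz":0,"wx":0,"wy":0,"wz":-0.015,"gripper":0.08},{"tx":0.34,"ty":0.34,"tz":0,"wx":0,"wy":0,"wz":-0.015,"gripper":0.08}]' 15
python3 - <<'E'
from h import *
np.set_printoptions(precision=4,suppress=True)
im=ctrl.grab_frame("wrist");o=ctrl.get_obs();print(o["tool_pos"],o["tcp_rot"],o["q"])
print(proj("wrist",[(.5057,-.2217,.098),(.5057,-.2217,.08),(.5467,-.1197,.098)]))
cv2.imwrite("pics/w1.png",im)
E
```

```text
time: 1.18
tool_pos: [0.504, -0.2248, 0.2049]
tcp_rot: [0.982, -0.189, -0.001, 0.0]
wrist_force: [-0.7, -0.2, -0.9]
gripper_width: 0.918
gripper_force: 0.0
[ 0.503  -0.2259  0.205 ] [ 0.9817 -0.1903 -0.0008  0.0003] [-0.5474  0.2415  1.5546 -0.0011  1.3468  1.4065]
[[320.0778 235.9651]
 [320.3499 230.2079]
 [165.7114 236.1925]]
```

View pics/w1.png

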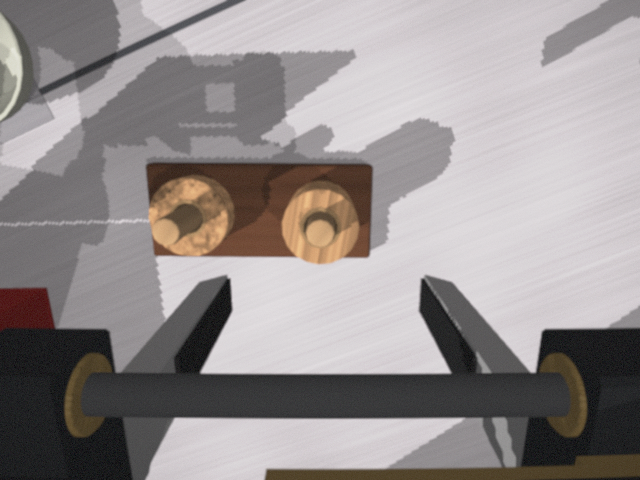

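The wrist view shows the tall post top at (320,232). The prediction was (320,236), about 1 mm off, and the stand is aligned with the jaw axis. Descending and gripping.

```bash
python3 -m jog '[{"tx":0.015,"ty":0.015,"tz":-0.1,"wx":0,"wy":0,"wz":0,"gripper":0.08},{"tx":0.015,"ty":0.015,"tz":-0.2,"wx":0,"wy":0,"wz":0,"gripper":0.08},{"tx":0.015,"ty":0.015,"tz":-0.3,"wx":0,"wy":0,"wz":0,"gripper":0.08},{"tx":0.015,"ty":0.015,"tz":-0.4,"wx":0,"wy":0,"wz":0,"gripper":0.08},{"tx":0.015,"ty":0.015,"tz":-0.5,"wx":0,"wy":0,"wz":0,"gripper":0.08},{"tx":0.015,"ty":0.015,"tz":-0.58,"wx":0,"wy":0,"wz":0,"gripper":0.08},{"tx":0.015,"ty":0.015,"tz":-0.63,"wx":0,"wy":0,"wz":0,"gripper":0.08},{"tx":0.015,"ty":0.015,"tz":-0.645,"wx":0,"wy":0,"wz":0,"gripper":0.08},{"tx":0.015,"ty":0.015,"tz":-0.645,"wx":0,"wy":0,"wz":0,"gripper":0.08}]' 15
python3 -m jog '[{"tx":0,"ty":0,"tz":0,"wx":0,"wy":0,"wz":0,"gripper":0.25},{"tx":0,"ty":0,"tz":0,"wx":0,"wy":0,"wz":0,"gripper":0.35},{"tx":0,"ty":0,"tz":0,"wx":0,"wy":0,"wz":0,"gripper":0.45},{"tx":0,"ty":0,"tz":0,"wx":0,"wy":0,"wz":0,"gripper":0.6},{"tx":0,"ty":0,"tz":0,"wx":0,"wy":0,"wz":0,"gripper":0.6},{"tx":0,"ty":0,"tz":0,"wx":0,"wy":0,"wz":0,"gripper":0.6}]' 15
```

```text
time: 1.98
tool_pos: [0.5052, -0.2232, 0.0432]
tcp_rot: [0.981, -0.192, -0.001, -0.0]
wrist_force: [0.7, -0.5, 0.2]
gripper_width: 0.918
gripper_force: 0.0
time: 2.48
tool_pos: [0.5075, -0.2224, 0.0451]
tcp_rot: [0.982, -0.191, 0.001, 0.0]
wrist_force: [-0.2, -0.3, 3.1]
gripper_width: 0.615
gripper_force: 15.0
```

```bash
python3 -m jog '[{"tx":0,"ty":0,"tz":0.03,"wx":0,"wy":0,"wz":0,"gripper":0.6},{"tx":0,"ty":0,"tz":0.08,"wx":0,"wy":0,"wz":0,"gripper":0.6},{"tx":0,"ty":0,"tz":0.14,"wx":0,"wy":0,"wz":0,"gripper":0.6},{"tx":0,"ty":0,"tz":0.2,"wx":0,"wy":0,"wz":0,"gripper":0.6},{"tx":0,"ty":0,"tz":0.27,"wx":0,"wy":0,"wz":0,"gripper":0.6},{"tx":0,"ty":0,"tz":0.34,"wx":0,"wy":0,"wz":0,"gripper":0.6},{"tx":0,"ty":0,"tz":0.41,"wx":0,"wy":0,"wz":0,"gripper":0.6},{"tx":0,"ty":0,"tz":0.48,"wx":0,"wy":0,"wz":0,"gripper":0.6},{"tx":0,"ty":0,"tz":0.52,"wx":0,"wy":0,"wz":0,"gripper":0.6},{"tx":0,"ty":0,"tz":0.52,"wx":0,"wy":0,"wz":0,"gripper":0.6},{"tx":0,"ty":0,"tz":0.52,"wx":0,"wy":0,"wz":0,"gripper":0.6}]' 20
python3 - <<'E'
from h import *
np.set_printoptions(precision=4,suppress=True)
o=ctrl.get_obs();print(o["tool_pos"],o["tcp_rot"],o["q"])
cv2.imwrite("pics/s2.png",ctrl.grab_frame("scene"))
E
```

```text
time: 3.4
tool_pos: [0.5069, -0.2222, 0.1743]
tcp_rot: [0.982, -0.191, 0.0, 0.0]
wrist_force: [0.4, 0.1, -1.6]
gripper_width: 0.617
gripper_force: 20.0
[ 0.5069 -0.2222  0.1743] [ 0.9815 -0.1914  0.0001  0.0001] [-0.5387  0.2629  1.6029 -0.0001  1.2755  1.4172]
```

View pics/s2.png

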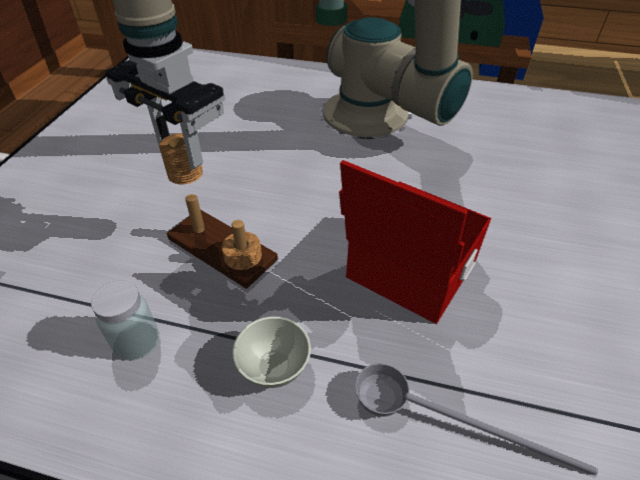

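The spool is lifted clear at about (182,160) in the scene view, and the stand and low spool haven't moved. Carrying it to the box.

```bash
python3 -m jog '[{"tx":-0.02,"ty":0.06,"tz":0,"wx":0,"wy":0,"wz":0,"gripper":0.6},{"tx":-0.05,"ty":0.17,"tz":0,"wx":0,"wy":0,"wz":0.02,"gripper":0.6},{"tx":-0.08,"ty":0.29,"tz":0,"wx":0,"wy":0,"wz":0.03,"gripper":0.6},{"tx":-0.11,"ty":0.41,"tz":0,"wx":0,"wy":0,"wz":0.03,"gripper":0.6},{"tx":-0.14,"ty":0.53,"tz":0,"wx":0,"wy":0,"wz":0.03,"gripper":0.6},{"tx":-0.17,"ty":0.65,"tz":0,"wx":0,"wy":0,"wz":0.03,"gripper":0.6},{"tx":-0.2,"ty":0.77,"tz":0,"wx":0,"wy":0,"wz":0.03,"gripper":0.6},{"tx":-0.23,"ty":0.89,"tz":0,"wx":0,"wy":0,"wz":0.03,"gripper":0.6}]' 20
python3 -m jog '[{"tx":0.01,"ty":0.11,"tz":0,"wx":0,"wy":0,"wz":0,"gripper":0.6},{"tx":0.025,"ty":0.23,"tz":0,"wx":0,"wy":0,"wz":0,"gripper":0.6},{"tx":0.04,"ty":0.35,"tz":0,"wx":0,"wy":0,"wz":0,"gripper":0.6},{"tx":0.055,"ty":0.47,"tz":0,"wx":0,"wy":0,"wz":0,"gripper":0.6},{"tx":0.07,"ty":0.58,"tz":0,"wx":0,"wy":0,"wz":0,"gripper":0.6},{"tx":0.085,"ty":0.66,"tz":0,"wx":0,"wy":0,"wz":0,"gripper":0.6},{"tx":0.09,"ty":0.69,"tz":0,"wx":0,"wy":0,"wz":0,"gripper":0.6},{"tx":0.09,"ty":0.69,"tz":0,"wx":0,"wy":0,"wz":0,"gripper":0.6},{"tx":0.09,"ty":0.69,"tz":0,"wx":0,"wy":0,"wz":0,"gripper":0.6}]' 20
python3 - <<'E'
from h import *
np.set_printoptions(precision=4,suppress=True)
o=ctrl.get_obs();print(o["tool_pos"],o["tcp_rot"],o["q"])
w=ctrl.grab_frame("wrist");
b=np.array([.486,.168]);y=-.345;R=np.array([[np.cos(y),-np.sin(y)],[np.sin(y),np.cos(y)]])
for l in[(-.085,.085),(-.085,-.085),(.085,.085),(.085,-.085)]:
    p=proj("wrist",[*(b+R@l),.1])[0];print(l,p);cv2.circle(w,tuple(int(v) for v in np.clip(p,-2000,2000)),4,(0,255,0),-1)
t=cv2.resize(ctrl.grab_frame("top")[130:370,130:450],(400,300))
o=np.zeros((600,800,3),np.uint8);o[:480,:400]=cv2.resize(w,(400,300))[0:300].repeat(1,0) if 0 else 0
o[:300,:400]=cv2.resize(w,(400,300));o[:300,400:]=t
cv2.imwrite("pics/w3.png",o[:300])
E
```

```text
time: 4.12
tool_pos: [0.4472, 0.0024, 0.1731]
tcp_rot: [0.984, -0.176, -0.001, -0.0]
wrist_force: [0.4, 0.3, -1.0]
gripper_width: 0.614
gripper_force: 20.0
time: 4.87
tool_pos: [0.4708, 0.1723, 0.1735]
tcp_rot: [0.984, -0.175, -0.001, 0.001]
wrist_force: [0.2, -0.1, -1.2]
gripper_width: 0.619
gripper_force: 20.0
[0.4708 0.1723 0.1735] [ 0.9845 -0.1755 -0.001   0.0009] [ 0.2126  0.188   1.7075 -0.001   1.2485  2.1365]
(-0.085, 0.085) [200.1863 350.2421]
(-0.085, -0.085) [451.2847 347.9104]
(0.085, 0.085) [175.9227  84.2753]
(0.085, -0.085) [470.196   81.3705]
```

View pics/w3.png

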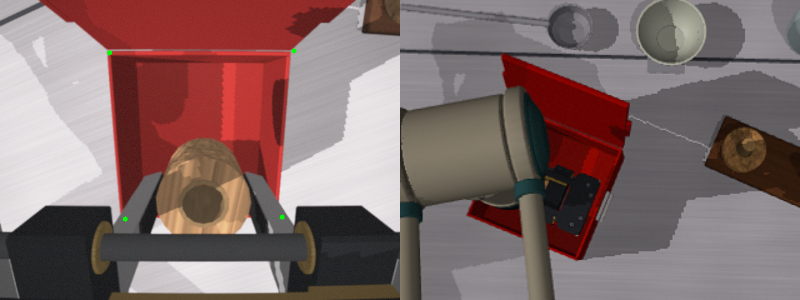

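The predicted rim corners land on the real ones, and the spool sits centred over the box between its y walls. Lowering.

```bash
python3 -m jog '[{"tx":0,"ty":0,"tz":-0.06,"wx":0,"wy":0,"wz":0,"gripper":0.6},{"tx":0,"ty":0,"tz":-0.15,"wx":0,"wy":0,"wz":0,"gripper":0.6},{"tx":0,"ty":0,"tz":-0.25,"wx":0,"wy":0,"wz":0,"gripper":0.6},{"tx":0,"ty":0,"tz":-0.35,"wx":0,"wy":0,"wz":0,"gripper":0.6},{"tx":0,"ty":0,"tz":-0.44,"wx":0,"wy":0,"wz":0,"gripper":0.6},{"tx":0,"ty":0,"tz":-0.5,"wx":0,"wy":0,"wz":0,"gripper":0.6},{"tx":0,"ty":0,"tz":-0.54,"wx":0,"wy":0,"wz":0,"gripper":0.6},{"tx":0,"ty":0,"tz":-0.555,"wx":0,"wy":0,"wz":0,"gripper":0.6},{"tx":0,"ty":0,"tz":-0.56,"wx":0,"wy":0,"wz":0,"gripper":0.6},{"tx":0,"ty":0,"tz":-0.56,"wx":0,"wy":0,"wz":0,"gripper":0.6},{"tx":0,"ty":0,"tz":-0.56,"wx":0,"wy":0,"wz":0,"gripper":0.6}]' 20
```

```text
time: 5.88
tool_pos: [0.4727, 0.1724, 0.0351]
tcp_rot: [0.984, -0.176, 0.001, -0.0]
wrist_force: [0.4, -0.2, -0.4]
gripper_width: 0.618
gripper_force: 20.0
```

```bash
python3 -m jog '[{"tx":0,"ty":0,"tz":-0.005,"wx":0,"wy":0,"wz":0,"gripper":0.6},{"tx":0,"ty":0,"tz":-0.01,"wx":0,"wy":0,"wz":0,"gripper":0.6},{"tx":0,"ty":0,"tz":-0.01,"wx":0,"wy":0,"wz":0,"gripper":0.6}]' 20
```

```text
time: 6.13
tool_pos: [0.4721, 0.1728, 0.032]
tcp_rot: [0.984, -0.176, 0.0, -0.0]
wrist_force: [0.3, -0.4, -1.2]
gripper_width: 0.616
gripper_force: 20.0
```

```bash
python3 -m jog '[{"tx":0,"ty":0,"tz":-0.005,"wx":0,"wy":0,"wz":0,"gripper":0.6},{"tx":0,"ty":0,"tz":-0.008,"wx":0,"wy":0,"wz":0,"gripper":0.6},{"tx":0,"ty":0,"tz":-0.008,"wx":0,"wy":0,"wz":0,"gripper":0.6}]' 20
```

```text
time: 6.38
tool_pos: [0.4722, 0.1728, 0.031]
tcp_rot: [0.984, -0.176, 0.0, -0.0]
wrist_force: [-2.3, -0.4, 8.5]
gripper_width: 0.612
gripper_force: 20.0
```

Floor contact at 8.5 N. Releasing and rising.

```bash
python3 -m jog '[{"tx":0,"ty":0,"tz":0.003,"wx":0,"wy":0,"wz":0,"gripper":0.35},{"tx":0,"ty":0,"tz":0.003,"wx":0,"wy":0,"wz":0,"gripper":0.2},{"tx":0,"ty":0,"tz":0.003,"wx":0,"wy":0,"wz":0,"gripper":0.08},{"tx":0,"ty":0,"tz":0.003,"wx":0,"wy":0,"wz":0,"gripper":0.08},{"tx":0,"ty":0,"tz":0.003,"wx":0,"wy":0,"wz":0,"gripper":0.08},{"tx":0,"ty":0,"tz":0.003,"wx":0,"wy":0,"wz":0,"gripper":0.08}]' 20
python3 -m jog '[{"tx":0,"ty":0,"tz":0.08,"wx":0,"wy":0,"wz":0,"gripper":0.08},{"tx":0,"ty":0,"tz":0.2,"wx":0,"wy":0,"wz":0,"gripper":0.08},{"tx":0,"ty":0,"tz":0.35,"wx":0,"wy":0,"wz":0,"gripper":0.08},{"tx":0,"ty":0,"tz":0.5,"wx":0,"wy":0,"wz":0,"gripper":0.08},{"tx":0,"ty":0,"tz":0.65,"wx":0,"wy":0,"wz":0,"gripper":0.08},{"tx":0,"ty":0,"tz":0.8,"wx":0,"wy":0,"wz":0,"gripper":0.08},{"tx":0,"ty":0,"tz":0.95,"wx":0,"wy":0,"wz":0,"gripper":0.3},{"tx":0,"ty":0,"tz":1.0,"wx":0,"wy":0,"wz":0,"gripper":0.6},{"tx":0,"ty":0,"tz":1.0,"wx":0,"wy":0,"wz":0,"gripper":1},{"tx":0,"ty":0,"tz":1.0,"wx":0,"wy":0,"wz":0,"gripper":1}]' 20
python3 - <<'E'
from h import *
np.set_printoptions(precision=4,suppress=True)
o=ctrl.get_obs();print(o["tool_pos"],o["tcp_rot"],o["q"])
print(proj("wrist",[(.472,.173,.066)]))
cv2.imwrite("pics/w4.png",ctrl.grab_frame("wrist"))
E
```

```text
time: 6.88
tool_pos: [0.4719, 0.1727, 0.0303]
tcp_rot: [0.984, -0.176, -0.0, 0.0]
wrist_force: [1.3, -0.0, 0.3]
gripper_width: 0.915
gripper_force: 0.0
time: 7.72
tool_pos: [0.472, 0.1727, 0.2805]
tcp_rot: [0.984, -0.176, 0.0, -0.0]
wrist_force: [0.9, -0.8, -0.2]
gripper_width: 0.677
gripper_force: 0.0
[0.472  0.1727 0.2805] [ 0.9844 -0.176   0.0003 -0.0001] [ 0.2123  0.1303  1.5121 -0.0001  1.4986  2.1369]
[[326.3944 210.5559]]
```

View pics/w4.png

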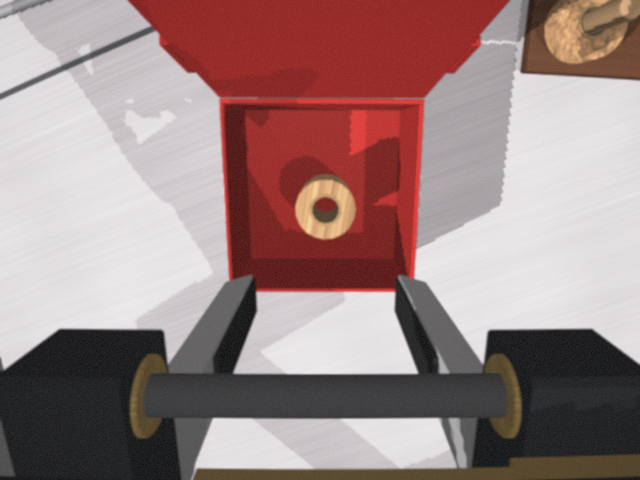

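The spool stands upright at (326,208) against a predicted (326,210). Now I'll take the closed fingers over the lid to its back side.

```bash
python3 -m jog '[{"tx":0,"ty":0,"tz":0.12,"wx":0,"wy":0,"wz":0,"gripper":1},{"tx":0.06,"ty":-0.02,"tz":0.2,"wx":0,"wy":0,"wz":0,"gripper":1},{"tx":0.17,"ty":-0.06,"tz":0.2,"wx":0,"wy":0,"wz":0,"gripper":1},{"tx":0.29,"ty":-0.1,"tz":0.2,"wx":0,"wy":0,"wz":0,"gripper":1},{"tx":0.41,"ty":-0.15,"tz":0.2,"wx":0,"wy":0,"wz":0,"gripper":1},{"tx":0.53,"ty":-0.19,"tz":0.2,"wx":0,"wy":0,"wz":0,"gripper":1},{"tx":0.63,"ty":-0.23,"tz":0.2,"wx":0,"wy":0,"wz":0,"gripper":1},{"tx":0.68,"ty":-0.245,"tz":0.2,"wx":0,"wy":0,"wz":0,"gripper":1},{"tx":0.68,"ty":-0.245,"tz":0.2,"wx":0,"wy":0,"wz":0,"gripper":1},{"tx":0.68,"ty":-0.245,"tz":0.2,"wx":0,"wy":0,"wz":0,"gripper":1}]' 20
python3 - <<'E'
from h import *
np.set_printoptions(precision=4,suppress=True)
o=ctrl.get_obs();print(o["tool_pos"],o["tcp_rot"],o["q"],o["wrist_force"])
cv2.imwrite("pics/s5.png",ctrl.grab_frame("scene"))
E
```

```text
time: 8.6
tool_pos: [0.6413, 0.1112, 0.3272]
tcp_rot: [0.984, -0.176, -0.003, 0.001]
wrist_force: [-0.9, 0.7, 0.4]
gripper_width: 0.002
gripper_force: 0.0
[0.6413 0.1112 0.3272] [ 0.9843 -0.1763 -0.0031  0.0006] [0.0647 0.3642 1.0822 0.0002 1.7015 1.9901] [-0.8789  0.7236  0.4473]
```

View pics/s5.png

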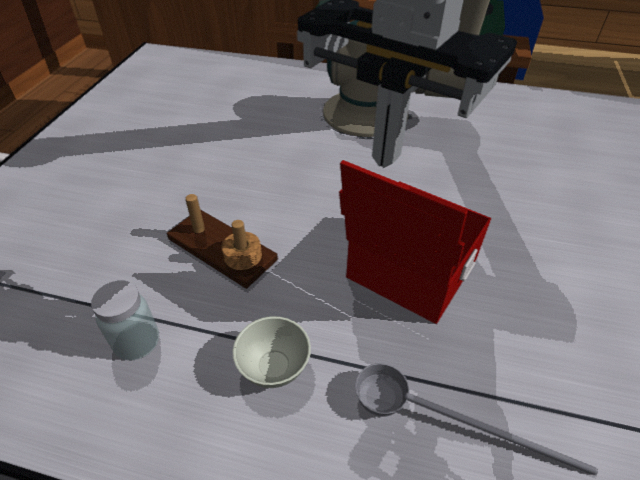

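The closed fingertips are at (385,163), above the lid edge, whose midpoint is about (405,187). I'll check numerically that they are behind it before descending.

Run:
```python
from h import *
np.set_printoptions(precision=4,suppress=True)
from scipy.optimize import least_squares as LS
print(proj("scene",[(.6413,.1112,.3272),(.6413,.1112,.24)]))
o,d=ray("scene",(342,165));o2,d2=ray("top",(313,212))
A=np.c_[d,-d2];s=np.linalg.lstsq(A,o2-o,rcond=None)[0];print("lid right corner",o+d*s[0],o2+d2*s[1])
o,d=ray("scene",(466,210));o2,d2=ray("top",(212,174))
A=np.c_[d,-d2];s=np.linalg.lstsq(A,o2-o,rcond=None)[0];print("lid left corner",o+d*s[0],o2+d2*s[1])
```

```text
[[384.8592 161.6918]
 [377.1221 221.148 ]]
lid right corner [0.5711 0.0525 0.261 ] [0.5717 0.0489 0.261 ]
lid left corner [0.6261 0.2083 0.2664] [0.6261 0.2066 0.266 ]
```

The triangulated lid edge midpoint is (0.599, 0.129, 0.264), so the fingers are about 45 mm behind it. Descending, then sweeping the lid.

```bash
python3 -m jog '[{"tx":0,"ty":0,"tz":-0.1,"wx":0,"wy":0,"wz":0,"gripper":1},{"tx":0,"ty":0,"tz":-0.2,"wx":0,"wy":0,"wz":0,"gripper":1},{"tx":0,"ty":0,"tz":-0.3,"wx":0,"wy":0,"wz":0,"gripper":1},{"tx":0,"ty":0,"tz":-0.36,"wx":0,"wy":0,"wz":0,"gripper":1},{"tx":-0.04,"ty":0.01,"tz":-0.36,"wx":0,"wy":0,"wz":0,"gripper":1},{"tx":-0.1,"ty":0.04,"tz":-0.36,"wx":0,"wy":0,"wz":0,"gripper":1},{"tx":-0.15,"ty":0.055,"tz":-0.36,"wx":0,"wy":0,"wz":0,"gripper":1},{"tx":-0.2,"ty":0.075,"tz":-0.36,"wx":0,"wy":0,"wz":0,"gripper":1},{"tx":-0.25,"ty":0.09,"tz":-0.36,"wx":0,"wy":0,"wz":0,"gripper":1},{"tx":-0.25,"ty":0.09,"tz":-0.36,"wx":0,"wy":0,"wz":0,"gripper":1}]' 20
```

```text
time: 9.48
tool_pos: [0.5765, 0.1355, 0.2429]
tcp_rot: [0.985, -0.175, 0.001, -0.001]
wrist_force: [-0.1, 0.7, -0.4]
gripper_width: 0.002
gripper_force: 0.0
```

```bash
python3 -m jog '[{"tx":-0.08,"ty":0.03,"tz":-0.005,"wx":0,"wy":0,"wz":0,"gripper":1},{"tx":-0.16,"ty":0.06,"tz":-0.02,"wx":0,"wy":0,"wz":0,"gripper":1},{"tx":-0.22,"ty":0.08,"tz":-0.045,"wx":0,"wy":0,"wz":0,"gripper":1},{"tx":-0.28,"ty":0.1,"tz":-0.075,"wx":0,"wy":0,"wz":0,"gripper":1},{"tx":-0.335,"ty":0.12,"tz":-0.115,"wx":0,"wy":0,"wz":0,"gripper":1},{"tx":-0.385,"ty":0.14,"tz":-0.16,"wx":0,"wy":0,"wz":0,"gripper":1},{"tx":-0.43,"ty":0.155,"tz":-0.21,"wx":0,"wy":0,"wz":0,"gripper":1},{"tx":-0.465,"ty":0.17,"tz":-0.27,"wx":0,"wy":0,"wz":0,"gripper":1},{"tx":-0.495,"ty":0.18,"tz":-0.33,"wx":0,"wy":0,"wz":0,"gripper":1},{"tx":-0.52,"ty":0.19,"tz":-0.395,"wx":0,"wy":0,"wz":0,"gripper":1},{"tx":-0.53,"ty":0.19,"tz":-0.44,"wx":0,"wy":0,"wz":0,"gripper":1},{"tx":-0.53,"ty":0.19,"tz":-0.44,"wx":0,"wy":0,"wz":0,"gripper":1}]' 20
```

```text
time: 10.48
tool_pos: [0.4443, 0.1813, 0.1293]
tcp_rot: [0.984, -0.176, -0.002, 0.001]
wrist_force: [-0.3, 0.1, -0.6]
gripper_width: 0.006
gripper_force: 0.0
```

```bash
python3 -m jog '[{"tx":0,"ty":0,"tz":-0.03,"wx":0,"wy":0,"wz":0,"gripper":1},{"tx":0,"ty":0,"tz":-0.06,"wx":0,"wy":0,"wz":0,"gripper":1},{"tx":0,"ty":0,"tz":-0.075,"wx":0,"wy":0,"wz":0,"gripper":1},{"tx":0,"ty":0,"tz":-0.08,"wx":0,"wy":0,"wz":0,"gripper":1},{"tx":0,"ty":0,"tz":-0.08,"wx":0,"wy":0,"wz":0,"gripper":1}]' 20
python3 - <<'E'
from h import *
cv2.imwrite("pics/s6.png",ctrl.grab_frame("scene"))
E
```

```text
time: 10.9
tool_pos: [0.4472, 0.1813, 0.1103]
tcp_rot: [0.984, -0.176, -0.0, 0.0]
wrist_force: [0.2, 0.3, -0.6]
gripper_width: 0.007
gripper_force: 0.0
```

View pics/s6.png

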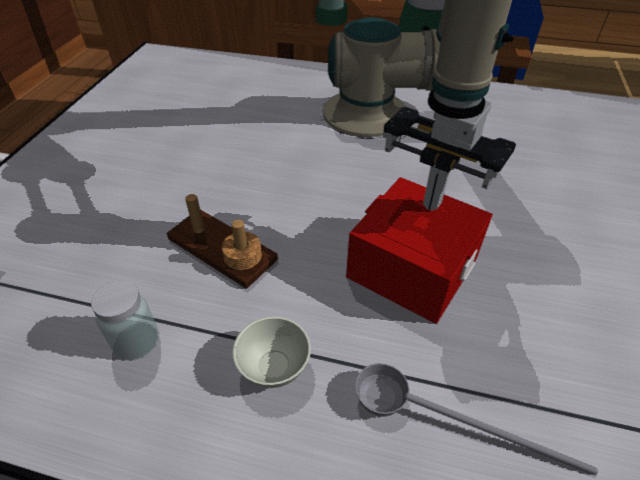

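The lid is nearly flat, with the fingertips at (433,208) on it. I'll press on in small steps until it resists.

```bash
python3 -m jog '[{"tx":0,"ty":0,"tz":-0.008,"wx":0,"wy":0,"wz":0,"gripper":1},{"tx":0,"ty":0,"tz":-0.016,"wx":0,"wy":0,"wz":0,"gripper":1},{"tx":0,"ty":0,"tz":-0.016,"wx":0,"wy":0,"wz":0,"gripper":1}]' 20
```

```text
time: 11.2
tool_pos: [0.4476, 0.1815, 0.1086]
tcp_rot: [0.984, -0.176, 0.001, -0.0]
wrist_force: [-2.8, -1.0, 13.7]
gripper_width: 0.002
gripper_force: 6.4
```

```bash
python3 -m jog '[{"tx":0,"ty":0,"tz":-0.008,"wx":0,"wy":0,"wz":0,"gripper":1},{"tx":0,"ty":0,"tz":-0.012,"wx":0,"wy":0,"wz":0,"gripper":1},{"tx":0,"ty":0,"tz":-0.012,"wx":0,"wy":0,"wz":0,"gripper":1}]' 20
```

```text
time: 11.45
tool_pos: [0.4477, 0.1815, 0.1082]
tcp_rot: [0.984, -0.176, 0.001, -0.0]
wrist_force: [-8.1, -2.5, 30.6]
gripper_width: 0.003
gripper_force: 15.4
```

The lid is stopped hard at 108 mm, so it is shut. Backing off and checking.

```bash
python3 -m jog '[{"tx":0,"ty":0,"tz":0.03,"wx":0,"wy":0,"wz":0,"gripper":1},{"tx":0,"ty":0,"tz":0.12,"wx":0,"wy":0,"wz":0,"gripper":1},{"tx":0,"ty":0,"tz":0.26,"wx":0,"wy":0,"wz":0,"gripper":1},{"tx":0,"ty":0,"tz":0.4,"wx":0,"wy":0,"wz":0,"gripper":1},{"tx":0,"ty":0,"tz":0.55,"wx":0,"wy":0,"wz":0,"gripper":1},{"tx":0,"ty":0,"tz":0.6,"wx":0,"wy":0,"wz":0,"gripper":1},{"tx":0,"ty":0,"tz":0.6,"wx":0,"wy":0,"wz":0,"gripper":1},{"tx":0,"ty":0,"tz":0.6,"wx":0,"wy":0,"wz":0,"gripper":1}]' 20
python3 - <<'E'
from h import *
cv2.imwrite("pics/s7.png",cv2.resize(ctrl.grab_frame("scene")[150:350,150:530],None,fx=2,fy=2))
E
```

```text
time: 12.12
tool_pos: [0.4471, 0.1814, 0.2537]
tcp_rot: [0.984, -0.176, 0.001, -0.0]
wrist_force: [-0.4, 0.1, -0.4]
gripper_width: 0.003
gripper_force: 0.0
```

View pics/s7.png

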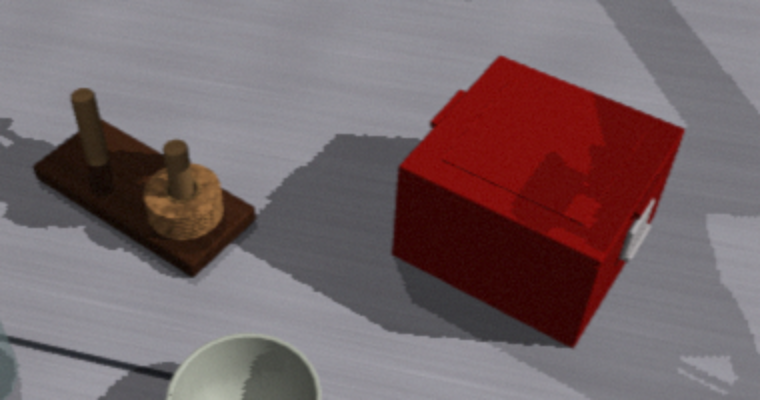

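The lid lies flat on the box, with its top corners at about (500,57), (684,128), (600,262) and (400,168). The stand, low spool and bowl are where they were.

```bash
python3 -c "
from rig import ctrl
print(ctrl.sign_off())"
```

```text
the job is handed in; nothing more can be done
None
```

The tall spool is standing upright in the box with the lid fully shut, the other objects show no visible movement in the camera views, and I handed the job in at about 12 s of the 64 s limit; no verdict came back.

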